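# Snap the lid of the chocolate box shut

### The arm

A 7-joint arm with a two-finger parallel gripper is mounted at the origin on the work surface. World frame = base frame: x ahead of the robot, y to its left, z up, the work surface at z = 0. Lengths are in mm, angles in rad, forces in N, time in s.
With the tool pointing down it reaches from about 400 to 875 mm from the base axis. Payload 4.4 kg.
Tool frame: the origin (TCP) lies at the very end of the fingers, on their centre line; the grasp point (between the pads) lies 19 mm behind it; z points along the fingers, y is the line along which they close (so a half turn about z gives the same grasp; the last joint's range is limited). The gripper opens to 85 mm and grips with 20 to 120 N. Pads are 22 mm wide; open, the fingers measure 114 mm over their backs; the gripper's body (76 mm by 85 mm) begins 54 mm behind the grasp point. The pads swing forward as they close: fully open they stand 13 mm farther back than shut.
Start: joints at [-1.216, 0.628, 0.038, 1.517, -0.027, 0.996, -0.02], TCP at [265.498, 593.32, 231.313] pointing down, gripper open.
Joint ranges: [-3.06, 3.06], [-0.37, 2.12], [-1.25, 1.32], [0.18, 2.47], [-1.1, 4.24], [0.23, 1.98], [-2.94, 2.94]. Speed limits (rad/s): [2.57, 2.57, 3.14, 3.14, 3.14, 3.14, 3.14].

### API

Orientations are given as [roll, pitch, yaw] about the fixed x, y, z axes, in that order (R = Rz(yaw) Ry(pitch) Rx(roll)).
In Python, from cell import monitor, viewer, workorder gives the robot as it stands.
- The arm moves only by the tool arm_command, never from a script. Its argument "series" is one flat list of numbers, 5 for each row, row after row: the opening in per cent of the stroke, from 0 (shut) to 100 (fully open), then the shift along the tool's x, y, z in cm, then the turn about the tool's z in degrees. In form: [claw, x, y, z, roll, claw, x, y, z, roll, ...]. A call has exactly 5 rows; each row is the pose to reach, as a shift and turn from the pose commanded when the call began, along the tool's axes at that moment; what a row does not reach only later rows make up. A row lasts 1/12 s, in which the tool goes at most 41.7 mm and 7.16 degrees, less where a joint would pass 70% of its speed; a pose out of reach is approached as far as the arm can. A call with a gripper value outside its range is refused whole. The fingers move at their own pace and stop on an object; the grip force is fixed at half the most. Time passes only in rows, so rows that repeat a pose let the fingers close, or fill a call up. It gives the time, the measured TCP pose, the force, the opening and the grip force at its end, in the units of the state.
- monitor.read_state(): the state, without advancing time (a new reading comes with each control period).
- viewer.get_image(name): name is "scene" or "top" or "wrist"; returns (picture, depth): 384x512x3 uint8, red, green, blue; 384x512 float32, mm along the optical axis (not along the pixel's ray), 0 where there is no reading.
- viewer.camera_model(name): a dict with "mtx" (3x3 intrinsics, pixels), "R" (3x3) and "t" (3): a world point X has camera coordinates R X + t. Camera axes: x right, y down, z forward; pixel columns grow to the right and rows downward; lengths in mm; the calibration is good to about 2 mm. A picture is of the moment at which its call begins: read the wrist's pose just before it. camera_model takes no time and is no camera call; for the wrist camera it gives the pose at the moment of the call.
- workorder.finish_job(): hands the job in; it is judged then, once.
The state is a dict: "clock": time; "qpos": joint angles; "qd": joint speeds; "tau": joint torques, N m; "eef_pos": TCP position; "tool_rot": TCP orientation; "force": force on the tool from outside, world axes, zero at the start; "torque": the same for the moment, N m; "width": finger opening in mm; "gripper_force": force on a finger pad.
Only numpy, scipy, OpenCV 4.12 (cv2) and the standard library are available. Lean on these libraries where they do the work, as an engineer would, in place of code of your own. Each camera call takes 0.05 s, during which the arm holds its last target. There are 200 camera calls.

### The job

Press down the four white rim sections of the chocolate box's lid, one after another on their brown thumb pads, until every section has clicked shut. Only press: do not pick up, tip or push the box away, do not lean on it so hard that it would be crushed (about 5 kg), and leave the jar, the ribbon spool and the little gift box where they are.

Things in the scene. Friction and masses are not known exactly. Their poses are not given: they have to be found in the camera images.
- box: Clear plastic storage box of chocolates standing loose on the counter, 200 mm along its x, 150 mm along its y, about 0.9 kg, with a snap-fit lid. Origin: centre of its underside, z up. Along each side of the lid lies a white rim section, 30 mm wide with a short skirt that overhangs the wall by 4 mm.
- lid (a point): Centre of the top of the lid's fixed clear middle panel (140 x 90 mm, 62 mm above the counter, level with four grey fixed corner squares). The rim sections hinge along its edges: 70 mm from the centre for the two short sections, 45 mm for the two long ones. They start with their outer edge sprung up about 11 mm; shut, their flat top is 64.5 mm above the counter.
- rim_far (a joint): How far the rim section on the box's +x side (90 mm long) is pressed down (rad): 0 = sprung up, 0.36 = shut and flat. Pressed at its pad it resists with up to about 6 N, less as it goes down; past about 0.23 it clicks over, pulls itself shut and stays; let go before that, it springs up again.
- pad_far (a point): Centre of the caramel-brown thumb pad (14 x 40 mm) on top of the rim section on the box's +x side (90 mm long), 20 mm outward from the section's hinge; it tilts with the section, about 71 mm above the counter when up, 64.5 mm when shut.
- rim_left (a joint): How far the rim section on the box's +y side (140 mm long) is pressed down (rad): 0 = sprung up, 0.36 = shut and flat. Pressed at its pad it resists with up to about 6 N, less as it goes down; past about 0.23 it clicks over, pulls itself shut and stays; let go before that, it springs up again.
- pad_left (a point): Centre of the caramel-brown thumb pad (14 x 40 mm) on top of the rim section on the box's +y side (140 mm long), 20 mm outward from the section's hinge; it tilts with the section, about 71 mm above the counter when up, 64.5 mm when shut.
- rim_near (a joint): How far the rim section on the box's -x side (90 mm long) is pressed down (rad): 0 = sprung up, 0.36 = shut and flat. Pressed at its pad it resists with up to about 6 N, less as it goes down; past about 0.23 it clicks over, pulls itself shut and stays; let go before that, it springs up again.
- pad_near (a point): Centre of the caramel-brown thumb pad (14 x 40 mm) on top of the rim section on the box's -x side (90 mm long), 20 mm outward from the section's hinge; it tilts with the section, about 71 mm above the counter when up, 64.5 mm when shut.
- rim_right (a joint): How far the rim section on the box's -y side (140 mm long) is pressed down (rad): 0 = sprung up, 0.36 = shut and flat. Pressed at its pad it resists with up to about 6 N, less as it goes down; past about 0.23 it clicks over, pulls itself shut and stays; let go before that, it springs up again.
- pad_right (a point): Centre of the caramel-brown thumb pad (14 x 40 mm) on top of the rim section on the box's -y side (140 mm long), 20 mm outward from the section's hinge; it tilts with the section, about 71 mm above the counter when up, 64.5 mm when shut.
- jar: Bystander: dark jar with brass cap, 58 mm across, 95 mm high, near the +y side of the box. Origin: centre of underside.
- spool: Bystander: red ribbon spool standing on end, 56 mm across, 36 mm high, near the -y side of the box. Origin: centre of underside.
- giftbox: Bystander: small dark gift box with brass band, 60 x 60 x 40 mm high, beyond the +x side of the box. Origin: centre of underside.

How it is judged (in metres and radians):
At the end, for the whole second after the job is handed in: All four rim sections are shut (each joint above 0.31 rad), the box stands flat and at rest on the counter within 40 mm of where it started, and each bystander is within 30 mm of where it started (value of joint each of rim_far, rim_left, rim_near, rim_right above 0.31 rad and height (world z) of box below 0.01 m and angle between box's own z axis and vertical below 0.05 rad and distance of box from where it was at the start of the episode below 0.04 m and linear speed of box below 0.02 m/s and distance of each of jar, spool, giftbox from where it was at the start of the episode below 0.03 m); the robot touches nothing.
It fails at once if the box is lifted off the counter (10 mm) (height (world z) of box above 0.01 m).
It fails at once if the box is tipped (more than 0.15 rad) (angle between box's own z axis and vertical above 0.15 rad).
It fails at once if the box is pushed more than 40 mm away (distance of box from where it was at the start of the episode above 0.04 m).
It fails at once if the box is pressed with more than 50 N (contact force between any of the arm, the fingers and box above 50 N).
It fails at once if the jar, the spool or the gift box is moved or lifted by more than 30 mm (distance of any of jar, spool, giftbox from where it was at the start of the episode above 0.03 m).
It also fails if it takes over 48 s, if anything falls off the work surface, if the arm or the gripper's body presses on something with over 40 N, if the wrist force passes 120 N, or if a joint passes its speed limit or range.

## Working session

There is one attempt and no reset: what is moved stays moved. The work goes in short steps, Python scripts to look and compute and a tool call to move; the robot and the scene stay as the last step left them, time stands still between calls to the robot, and variables do not carry over. Pictures are saved under pics/ and viewed, at most 10 in all, crops included, and the job is handed in when it is done.

Besides the shell and the picture viewer there is one more tool, called after "Call:" in YAML: its name, and indented under it one key for each argument. arm_command: Moves the arm, as the interface text tells. Its arguments: {"type":"object","properties":{"series":{"type":"array","items":{"type":"number"}}},"required":["series"]}

```bash
ls; mkdir -p pics
cat > h.py <<'E'
import numpy as np, cv2
from cell import monitor, viewer, workorder
def world(name,d,us,vs):
    m=viewer.camera_model(name);K=np.array(m["mtx"]);R=np.array(m["R"]);t=np.array(m["t"])
    z=d[vs,us]; p=np.stack([(us-K[0,2])/K[0,0]*z,(vs-K[1,2])/K[1,1]*z,z])
    return (R.T@(p-t.reshape(3,1))).T
def st():
    s=monitor.read_state(); print(s["clock"],np.round(s["eef_pos"],1),np.round(s["tool_rot"],3),np.round(s["force"],1),s["width"]); return s
E
python3 - <<'E'
from h import *
st()
p,d=viewer.get_image("top")
np.savez("top.npz",p=p,d=d)
cv2.imwrite("pics/top.png",p[...,::-1])
E
```

```text
pics
0.0 [265.2 592.8 230.4] [-3.14  -0.     2.721] [ 0.6 -0.7  0.4] 85.44007424378772
```

View pics/top.png

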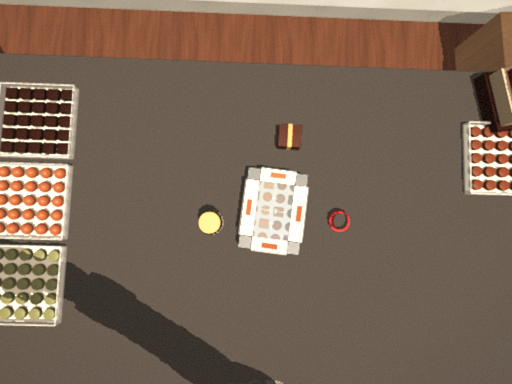

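The top view shows the box at about (274,211), with pads at (278,175), (249,207), (299,213) and (269,246). The jar is at (209,222), the spool at (340,221) and the gift box at (290,136).

Run:
```python
from h import *
z=np.load("top.npz");p,d=z["p"],z["d"]
f=p.astype(int)
sub=np.zeros(d.shape,bool);sub[165:257,236:312]=1
m=sub&(f[...,0]>150)&(f[...,1]<140)&(f[...,2]<100)
n,l,s,c=cv2.connectedComponentsWithStats(m.astype(np.uint8))
P=[]
for i in range(1,n):
    if s[i,4]<15: continue
    vs,us=np.nonzero(l==i);w=world("top",d,us,vs);P.append((s[i,4],c[i],w));print(s[i,4],c[i].round(1),w.mean(0).round(1),np.ptp(w,axis=0).round(1))
w=(sub&(f.min(2)>190));vs,us=np.nonzero(w);W=world("top",d,us,vs)
r=cv2.minAreaRect(W[:,:2].astype(np.float32));print("white rect",r,np.percentile(W[:,2],[5,50,95]))
for nm,(u,v) in dict(jar=(209,222),spool=(340,213),gift=(290,136),table=(200,300)).items(): print(nm,world("top",d,np.array([u]),np.array([v])).round(1))
```

```text
23 [248.4 206.8] [548.5  57.2  70.9] [29.7  6.6  7.1]
46 [298.3 213.5] [535.8 -66.2  71.9] [32.1  9.2  8.1]
48 [268.6 245.5] [455.8   4.8  71.3] [11.1 34.3  8. ]
white rect ((544.0962524414062, -11.167793273925781), (165.869873046875, 212.0470428466797), 84.31495666503906) [59.32520053 65.84233302 75.66863004]
jar [[508.7 149.9  95.8]]
spool [[ 541.9 -188.4   -3.1]]
gift [[736.1 -45.2  40.9]]
table [[306.3 174.   -3.2]]
```

Call:
arm_command:
  series: [0,-3.2,-2.5,0,7,0,-6.4,-5,0,14,0,-9.6,-7.5,0,21,0,-12.8,-10,0,28,0,-16,-12.5,0,35]

```text
clock: 0.47
eef_pos: [360.7, 411.8, 230.9]
tool_rot: [-3.141, 0.0, 2.104]
force: [0.6, 0.0, -0.3]
width: 25.6
gripper_force: 0.0
```

```bash
cat >> h.py <<'E'
C=np.array([544,-4.5]); BY=-0.1
def go(x,y,z,yaw):
    s=st(); r=s["tool_rot"]
    from scipy.spatial.transform import Rotation as Ro
    R=Ro.from_euler("xyz",r).as_matrix()
    D=R.T@(np.array([x,y,z])-np.array(s["eef_pos"]))
    print("shift cm",(D/10).round(2),"roll deg",round(np.degrees((r[2]-yaw+np.pi)%(2*np.pi)-np.pi),1),"q",np.round(s["qpos"],2))
E
python3 -c "
from h import *
go(550.5,60.2,231,1.47)"
```

```text
0.4667 [360.7 411.8 230.9] [-3.141  0.     2.104] [ 0.6  0.  -0.3] 25.592860149743537
shift cm [-3.992e+01 -1.530e+00  1.000e-02] roll deg 36.3 q [-1.05  0.49  0.21  1.81 -0.13  0.86 -0.24]
```

Call:
arm_command:
  series: [0,-4,-0.2,0,7,0,-8,-0.3,0,14,0,-12,-0.5,0,21,0,-16,-0.6,0,28,0,-20,-0.8,0,35]

```text
clock: 0.88
eef_pos: [456.6, 236.3, 231.1]
tool_rot: [-3.141, 0.0, 1.493]
force: [0.5, -0.0, 0.5]
width: -0.1
gripper_force: 0.0
```

```bash
python3 -c "
from h import *
go(550.5,60.2,200,1.47)"
```

```text
0.8833 [456.6 236.3 231.1] [-3.141  0.     1.493] [ 0.5 -0.   0.5] -0.06691389729483564
shift cm [-16.83  10.73   3.11] roll deg 1.3 q [-0.8   0.46  0.39  1.9  -0.23  0.83 -0.37]
```

Call:
arm_command:
  series: [0,-3.4,2.1,0,1.3,0,-6.7,4.3,0,1.3,0,-10.1,6.4,0.5,1.3,0,-13.5,8.6,1,1.3,0,-16.8,10.7,1.5,1.3]

```text
clock: 1.3
eef_pos: [551.3, 60.9, 215.8]
tool_rot: [-3.141, 0.0, 1.476]
force: [0.2, 1.0, 0.4]
width: 0.3
gripper_force: 0.0
```

Run:
```python
from h import *
go(550.5,60.2,100,1.47)
p,d=viewer.get_image("wrist"); m=viewer.camera_model("wrist")
f=p.astype(int); q=(f[...,0]>f[...,2]*1.8)&(f[...,0]>110)&(f[...,1]<140)
n,l,s,c=cv2.connectedComponentsWithStats(q.astype(np.uint8))
for i in range(1,n):
    if s[i,4]<150: continue
    vs,us=np.nonzero((l==i)&(d>0));w=world("wrist",d,us,vs);print(s[i,4],c[i].round(0),np.median(w,0).round(1),np.ptp(w,axis=0).round(1))
cv2.imwrite("pics/w1.png",p[...,::-1])
```

```text
1.3 [551.3  60.9 215.8] [-3.141  0.     1.476] [0.2 1.  0.4] 0.34323777867254884
shift cm [-0.08 -0.07 11.58] roll deg 0.4 q [-0.41  0.54  0.38  1.81 -0.26  0.84  0.  ]
1975 [203.  96.] [517.4 140.5  94.5] [50.5 54.1 97.6]
269 [394. 235.] [730.5 -58.7  41.6] [92.  50.4 43.5]
```

View pics/w1.png

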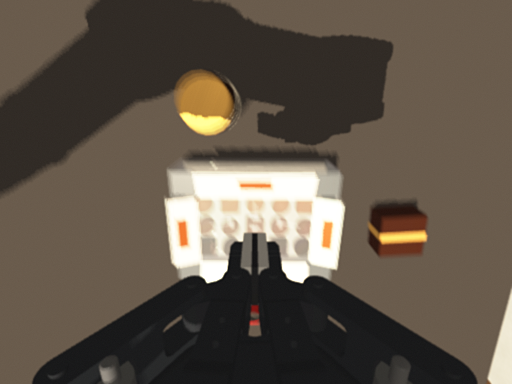

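The wrist view shows the left pad at (255,185), the near pad at (183,233), and the far pad at (327,235). The fingertips are at (255,235), the jar at (208,100) and the gift box at (397,232).

Run:
```python
from h import *
p,d=viewer.get_image("wrist")
f=p.astype(int); q=(f[...,0]>140)&(f[...,1]<150)&(f[...,2]<90); q[:,360:]=0; q[:150]=0;q[260:]=0
n,l,s,c=cv2.connectedComponentsWithStats(q.astype(np.uint8))
for i in range(1,n):
    if s[i,4]<40: continue
    vs,us=np.nonzero((l==i)&(d>0));w=world("wrist",d,us,vs);r=cv2.minAreaRect(w[:,:2].astype(np.float32));print(s[i,4],c[i].round(0),np.median(w,0).round(1),np.round(r[0],1),np.round(r[1],1),round(r[2],1))
```

```text
265 [248. 172.] [547.4  61.2  72.4] [547.   61.2] [ 9.8 36.6] 83.6
282 [175. 223.] [454.1   9.1  72.7] [454.    8.6] [37.2 10.8] 83.3
```

```bash
python3 -c "
from h import *
go(549,61,80,1.46)"
```

```text
1.4 [553.   54.  215.7] [3.14  0.005 1.465] [-1.5 -1.  -0.2] 0.36898130681517743
shift cm [ 0.72 -0.5  13.57] roll deg 0.3 q [-0.41  0.54  0.39  1.81 -0.26  0.84 -0.  ]
```

Call:
arm_command:
  series: [0,0,0,4,0,0,0,0,8,0,0,0,0,12,0,0,0,0,12,0,0,0,0,12,0]

```text
clock: 1.82
eef_pos: [549.0, 63.0, 94.7]
tool_rot: [-3.136, 0.001, 1.476]
force: [0.4, 0.4, 0.8]
width: -0.5
gripper_force: 0.0
```

Run:
```python
from h import *
st()
p,d=viewer.get_image("wrist")
go(549,61,75,1.46)
f=p.astype(int); q=(f[...,0]>140)&(f[...,1]<150)&(f[...,2]<90); q[:,360:]=0
n,l,s,c=cv2.connectedComponentsWithStats(q.astype(np.uint8))
for i in range(1,n):
    if s[i,4]<40: continue
    vs,us=np.nonzero((l==i)&(d>0));w=world("wrist",d,us,vs);r=cv2.minAreaRect(w[:,:2].astype(np.float32));print(s[i,4],c[i].round(0),np.median(w,0).round(1),np.round(r[0],1),np.round(r[1],1),round(r[2],1))
cv2.imwrite("pics/w2.png",p[...,::-1])
```

```text
1.8167 [549.   63.   94.7] [-3.136e+00  1.000e-03  1.476e+00] [0.4 0.4 0.8] -0.5257541419493988
1.8667 [551.1  63.   96.9] [-3.141  0.     1.476] [ 0.4 -0.4  0.9] 0.0928112229605594
shift cm [-0.21 -0.19  2.19] roll deg 0.9 q [-0.35  0.7   0.3   1.91 -0.35  0.58  0.07]
5646 [163.  87.] [515.7 157.5  97.7] [513.6 146.4] [48.6 58. ] 13.6
178 [236. 235.] [538.8  60.1  74.9] [539.7  64.2] [24.4 11. ] 80.0
119 [275. 238.] [565.3  54.   74. ] [565.   61.9] [11.4 25.3] 1.4
324 [141. 294.] [459.7  15.6  74.3] [479.4  44.7] [94.3 16.1] 55.8
```

View pics/w2.png

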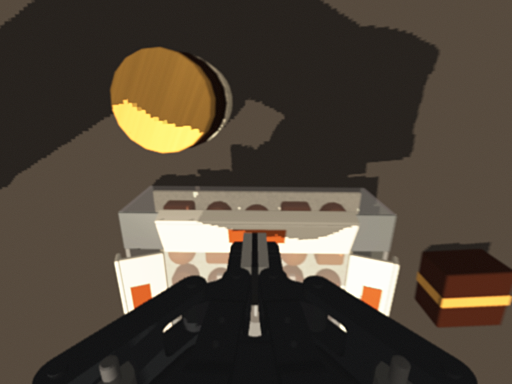

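The fingertips at (255,235) stand just above the left pad, which spans columns 229–284 at row 236. I'm now pressing it gently.

Call:
arm_command:
  series: [0,-0.2,-0.2,1.5,0,0,-0.2,-0.2,2.1,0,0,-0.2,-0.2,2.5,0,0,-0.2,-0.2,2.9,0,0,-0.2,-0.2,3.1,0]

```text
clock: 2.28
eef_pos: [549.7, 61.6, 66.3]
tool_rot: [3.139, -0.001, 1.477]
force: [-0.5, 0.6, -0.3]
width: 0.3
gripper_force: 0.0
```

Call:
arm_command:
  series: [0,0,0,0.1,0,0,0,0,0.1,0,0,0,0,0.1,0,0,0,0,0.1,0,0,0,0,0.1,0]

```text
clock: 2.7
eef_pos: [549.1, 61.1, 64.6]
tool_rot: [3.141, -0.0, 1.476]
force: [-1.2, -0.3, 3.4]
width: -0.3
gripper_force: 1.8
```

Call:
arm_command:
  series: [0,0,0,0.1,0,0,0,0,0.2,0,0,0,0,0.2,0,0,0,0,0.2,0,0,0,0,0.2,0]

```text
clock: 3.12
eef_pos: [549.2, 61.1, 64.3]
tool_rot: [3.14, -0.001, 1.476]
force: [-3.6, 0.0, 20.0]
width: -0.3
gripper_force: 9.8
```

Call:
arm_command:
  series: [0,0,0,-2,0,0,0,0,-6,0,0,0,0,-10,0,0,-3,0,-12,0,0,-6,0,-12,0]

```text
clock: 3.53
eef_pos: [546.3, 2.5, 186.7]
tool_rot: [3.133, -0.002, 1.481]
force: [1.5, -0.5, 0.7]
width: -0.2
gripper_force: 0.0
```

```bash
python3 -c "
from h import *
go(535.5,-68.5,100,1.46)"
```

```text
3.5333 [546.3   2.5 186.7] [ 3.133e+00 -2.000e-03  1.481e+00] [ 1.5 -0.5  0.7] -0.1850591435478118
shift cm [-7.18 -0.52  8.65] roll deg 1.2 q [-0.3   0.56  0.36  1.87 -0.28  0.75  0.13]
```

Call:
arm_command:
  series: [0,-3.5,-0.3,0,1,0,-7.2,-0.6,3,1,0,-7.2,-0.6,6,1,0,-7.2,-0.6,8,1,0,-7.2,-0.6,8,1]

```text
clock: 3.95
eef_pos: [526.9, -70.3, 98.7]
tool_rot: [-3.134, 0.0, 1.457]
force: [-0.7, 0.3, -0.4]
width: 0.1
gripper_force: 0.0
```

Run:
```python
from h import *
st()
p,d=viewer.get_image("wrist")
go(535.5,-68.5,75,1.46)
f=p.astype(int); q=(f[...,0]>140)&(f[...,1]<150)&(f[...,2]<90); q[:,400:]=0
n,l,s,c=cv2.connectedComponentsWithStats(q.astype(np.uint8))
for i in range(1,n):
    if s[i,4]<40: continue
    vs,us=np.nonzero((l==i)&(d>0));w=world("wrist",d,us,vs);r=cv2.minAreaRect(w[:,:2].astype(np.float32));print(s[i,4],c[i].round(0),np.median(w,0).round(1),np.round(r[0],1),np.round(r[1],1),round(r[2],1))
cv2.imwrite("pics/w3.png",p[...,::-1])
```

```text
3.95 [526.9 -70.3  98.7] [-3.134  0.     1.457] [-0.7  0.3 -0.4] 0.054348705850401274
4.0 [528.4 -69.9 100.6] [-3.137  0.     1.458] [ 0.4  0.5 -0.4] 0.05089292689356199
shift cm [0.22 0.7  2.56] roll deg -0.1 q [-0.11  0.68  0.29  1.96 -0.34  0.56  0.3 ]
1468 [128. 129.] [458.1   5.9  74.2] [458.1   4.5] [39.1 13.2] 83.5
```

View pics/w3.png

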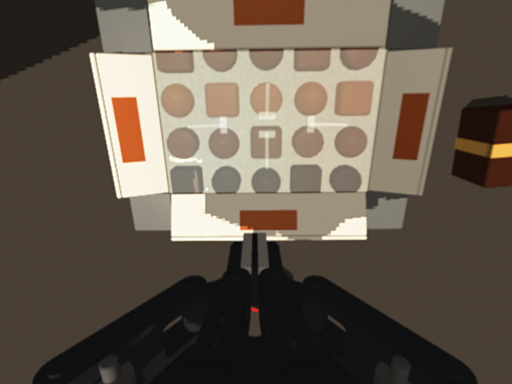

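This view shows all four pads: left (268,12), now lying flat, near (129,130), far (411,127) and right (268,220). The tip is at (255,236), so it has to move slightly towards +x.

Run:
```python
from h import *
p,d=viewer.get_image("wrist")
st()
hsv=cv2.cvtColor(p,cv2.COLOR_RGB2HSV).astype(int)
q=(hsv[...,0]<14)&(hsv[...,1]>190)&(hsv[...,2]>90); q[250:]=0;q[:,440:]=0
n,l,s,c=cv2.connectedComponentsWithStats(q.astype(np.uint8))
for i in range(1,n):
    if s[i,4]<150: continue
    vs,us=np.nonzero((l==i)&(d>0));w=world("wrist",d,us,vs);r=cv2.minAreaRect(w[:,:2].astype(np.float32));print(s[i,4],c[i].round(0),np.median(w,0).round(1),np.round(r[0],1),np.round(r[1],1),round(r[2],1))
```

```text
4.05 [529.9 -69.7 102. ] [-3.14   0.     1.459] [ 0.   0.6 -0.4] -0.26671356549661773
1705 [266.  13.] [552.   60.4  67.2] [551.9  60.6] [13.4 38.4] 84.0
1393 [406. 127.] [632.1 -12.2  74.4] [632.  -13.6] [38.7 12.3] 84.0
1337 [128. 130.] [458.2   5.5  73.6] [458.2   4.5] [38.4 12.5] 84.0
918 [266. 220.] [538.8 -66.5  74.1] [538.5 -66.6] [12.1 37.8] 85.1
```

Call:
arm_command:
  series: [0,0.3,0.7,1.5,0,0,0.3,0.7,2.5,0,0,0.3,0.7,2.9,0,0,0.3,0.7,3.3,0,0,0.3,0.7,3.6,0]

```text
clock: 4.47
eef_pos: [538.0, -68.0, 66.8]
tool_rot: [3.14, 0.001, 1.459]
force: [0.1, 0.7, -0.1]
width: -0.3
gripper_force: 0.0
```

Call:
arm_command:
  series: [0,0,0,0.1,0,0,0,0,0.2,0,0,0,0,0.2,0,0,0,0,0.2,0,0,0,0,0.2,0]

```text
clock: 4.88
eef_pos: [537.3, -67.3, 64.6]
tool_rot: [-3.141, -0.001, 1.459]
force: [-2.5, 0.9, 4.4]
width: 0.0
gripper_force: 2.5
```

Call:
arm_command:
  series: [0,0,0,0.1,0,0,0,0,0.2,0,0,0,0,0.2,0,0,0,0,0.2,0,0,0,0,0.2,0]

```text
clock: 5.3
eef_pos: [537.4, -67.3, 64.3]
tool_rot: [3.141, -0.001, 1.459]
force: [-6.1, 1.4, 20.9]
width: 0.0
gripper_force: 11.0
```

Call:
arm_command:
  series: [0,0,0,-2,-7,0,0,0,-5,-14,0,1.5,0,-7,-21,0,3,0,-7,-28,0,4,0,-7,-35]

```text
clock: 5.72
eef_pos: [543.5, -26.4, 133.8]
tool_rot: [3.138, 0.001, 2.077]
force: [-0.1, 0.1, -0.8]
width: 0.3
gripper_force: 0.0
```

```bash
python3 -c "
from h import *
go(458,5,130,3.04);go(632,-13,130,-0.1)"
```

```text
5.7167 [543.5 -26.4 133.8] [3.138e+00 1.000e-03 2.077e+00] [-0.1  0.1 -0.8] 0.32259899286260285
shift cm [ 6.89 -5.96  0.35] roll deg -55.2 q [-0.1   0.61  0.15  1.91 -0.15  0.62  0.65]
5.7167 [543.5 -26.4 133.8] [3.138e+00 1.000e-03 2.077e+00] [-0.1  0.1 -0.8] 0.32259899286260285
shift cm [-3.12  8.39  0.42] roll deg 124.7 q [-0.1   0.61  0.15  1.91 -0.15  0.62  0.65]
```

Call:
arm_command:
  series: [0,0.7,-0.7,0,-7,0,1.4,-1.3,0,-14,0,2.1,-2,0,-21,0,3,-2.7,0,-28,0,4,-3.5,0,-35]

```text
clock: 6.13
eef_pos: [492.2, -9.4, 132.3]
tool_rot: [3.141, 0.001, 2.686]
force: [-0.1, -0.3, -0.3]
width: -0.4
gripper_force: 0.0
```

```bash
python3 -c "
from h import *
go(458,5,100,3.03)"
```

```text
6.1333 [492.2  -9.4 132.3] [3.141e+00 1.000e-03 2.686e+00] [-0.1 -0.3 -0.3] -0.3663558240009917
shift cm [ 3.71 -0.21  3.22] roll deg -19.7 q [-0.02  0.56 -0.03  2.05  0.03  0.54  1.05]
```

Call:
arm_command:
  series: [0,1.3,-0.1,0.5,-7,0,2.6,-0.2,1.5,-14,0,3.8,-0.2,2.5,-19.7,0,3.8,-0.2,3,-19.7,0,3.8,-0.2,3,-19.7]

```text
clock: 6.55
eef_pos: [456.8, 5.7, 101.5]
tool_rot: [-3.142, -0.002, 3.022]
force: [-0.1, -0.3, 0.6]
width: -0.0
gripper_force: 0.0
```

Call:
arm_command:
  series: [0,0,0,0,0,0,0,0,0,0,0,0,0,0,0,0,0,0,0,0,0,0,0,0,0]

```text
clock: 6.97
eef_pos: [457.8, 5.6, 102.6]
tool_rot: [3.142, 0.001, 3.024]
force: [0.2, 0.6, 0.6]
width: -0.2
gripper_force: 0.0
```

Run:
```python
from h import *
p,d=viewer.get_image("wrist")
go(458,5,75,3.03)
hsv=cv2.cvtColor(p,cv2.COLOR_RGB2HSV).astype(int)
q=(hsv[...,0]<14)&(hsv[...,1]>190)&(hsv[...,2]>90); q[250:]=0
n,l,s,c=cv2.connectedComponentsWithStats(q.astype(np.uint8))
for i in range(1,n):
    if s[i,4]<150: continue
    vs,us=np.nonzero((l==i)&(d>0));w=world("wrist",d,us,vs);r=cv2.minAreaRect(w[:,:2].astype(np.float32));print(s[i,4],c[i].round(0),np.median(w,0).round(1),np.round(r[0],1),np.round(r[1],1),round(r[2],1))
cv2.imwrite("pics/w4.png",p[...,::-1])
```

```text
7.0167 [457.7   5.6 102.5] [3.142e+00 1.000e-03 3.024e+00] [0.3 0.3 0.3] 0.08380888738089176
shift cm [-0.04 -0.05  2.75] roll deg -0.3 q [-0.    0.58 -0.1   2.16  0.14  0.41  1.24]
580 [251. 221.] [456.4   4.1  72.3] [456.4   4.2] [38.3 10.9] 82.8
```

View pics/w4.png

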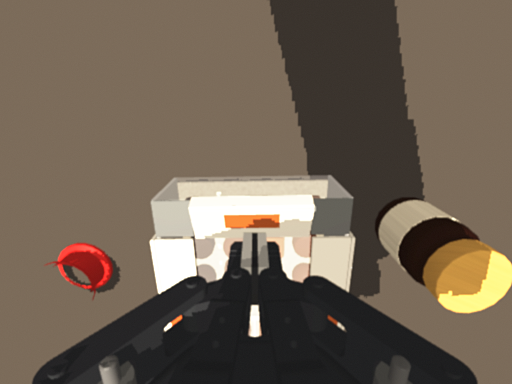

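The near pad at (251,221) measures (456.4, 4.2) mm, and the tip is within about 2 mm of it. The left and right sections lie flat.

Call:
arm_command:
  series: [0,0.1,-0.1,1.5,0,0,0.1,-0.1,2.5,0,0,0.1,-0.1,2.9,0,0,0.1,-0.1,3.3,0,0,0.1,-0.1,3.7,0]

```text
clock: 7.43
eef_pos: [456.3, 4.8, 65.3]
tool_rot: [3.142, 0.0, 3.024]
force: [0.3, 0.3, -0.6]
width: 0.3
gripper_force: 0.0
```

Call:
arm_command:
  series: [0,0,0,0.1,0,0,0,0,0.2,0,0,0,0,0.2,0,0,0,0,0.2,0,0,0,0,0.2,0]

```text
clock: 7.85
eef_pos: [456.4, 4.9, 64.4]
tool_rot: [3.142, 0.001, 3.024]
force: [-2.9, -0.9, 13.9]
width: 0.1
gripper_force: 6.7
```

Call:
arm_command:
  series: [0,0,0,-2,0,0,-2,0,-5,0,0,-6,0,-7,0,0,-10,0.1,-7,0,0,-14,0.2,-7,0]

```text
clock: 8.27
eef_pos: [598.7, -9.9, 136.1]
tool_rot: [3.141, 0.005, 3.024]
force: [0.7, 0.1, -0.7]
width: 0.3
gripper_force: 0.0
```

Call:
arm_command:
  series: [0,-3.5,0.1,0,0,0,-3.5,0.1,2,0,0,-3.5,0.1,3,0,0,-3.5,0.1,3,0,0,-3.5,0.1,3,0]

```text
clock: 8.68
eef_pos: [628.8, -12.5, 102.6]
tool_rot: [-3.141, -0.003, 3.025]
force: [-0.7, 0.2, 0.1]
width: -0.2
gripper_force: 0.0
```

Run:
```python
from h import *
p,d=viewer.get_image("wrist")
go(632,-13,75,3.03)
hsv=cv2.cvtColor(p,cv2.COLOR_RGB2HSV).astype(int)
q=(hsv[...,0]<14)&(hsv[...,1]>190)&(hsv[...,2]>90); q[255:]=0
n,l,s,c=cv2.connectedComponentsWithStats(q.astype(np.uint8))
for i in range(1,n):
    if s[i,4]<100: continue
    vs,us=np.nonzero((l==i)&(d>0));w=world("wrist",d,us,vs);r=cv2.minAreaRect(w[:,:2].astype(np.float32));print(s[i,4],c[i].round(0),np.median(w,0).round(1),np.round(r[0],1),np.round(r[1],1),round(r[2],1))
cv2.imwrite("pics/w5.png",p[...,::-1])
```

```text
8.7333 [629.4 -12.5 103.4] [-3.142e+00 -1.000e-03  3.025e+00] [ 0.3 -0.   0.9] 0.04299963119105421
shift cm [-0.26 -0.02  2.84] roll deg -0.3 q [ 0.05  0.75 -0.13  1.68  0.13  0.71  1.31]
1231 [43. 92.] [ 517.7 -174.     5.7] [ 522.  -185.5] [58.5 54.3] 85.0
1277 [353.  93.] [549.6  60.3  66.4] [550.7  60.1] [13.3 38.3] 83.9
927 [148. 103.] [541.3 -70.4  66.4] [537.7 -69.3] [12.8 37.7] 84.7
438 [260. 227.] [633.3  -7.   74.1] [631.9 -13.8] [38.4  9.6] 85.5
```

View pics/w5.png

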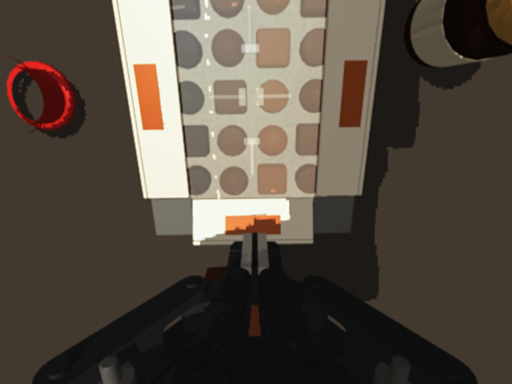

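The far pad is at (253,224), which is (632,-13.8) mm. The tip is 3 mm too far inward. The left and right sections are flat at 66 mm (measured).

Call:
arm_command:
  series: [0,-0.3,0,1.5,0,0,-0.3,0,2.5,0,0,-0.3,0,2.9,0,0,-0.3,0,3.3,0,0,-0.3,0,3.7,0]

```text
clock: 9.15
eef_pos: [633.8, -13.1, 66.3]
tool_rot: [3.141, 0.001, 3.024]
force: [0.5, 0.7, 0.1]
width: -0.1
gripper_force: 0.0
```

Call:
arm_command:
  series: [0,0,0,0.1,0,0,0,0,0.2,0,0,0,0,0.2,0,0,0,0,0.2,0,0,0,0,0.2,0]

```text
clock: 9.57
eef_pos: [632.5, -13.0, 64.6]
tool_rot: [-3.141, -0.001, 3.025]
force: [-2.7, -0.6, 6.1]
width: -0.0
gripper_force: 2.8
```

Call:
arm_command:
  series: [0,0,0,0.1,0,0,0,0,0.2,0,0,0,0,0.2,0,0,0,0,0.2,0,0,0,0,0.2,0]

```text
clock: 9.98
eef_pos: [632.6, -13.0, 64.4]
tool_rot: [-3.141, -0.001, 3.024]
force: [-5.2, 0.4, 18.4]
width: 0.1
gripper_force: 8.8
```

Call:
arm_command:
  series: [0,0,0,-3,0,0,0,0,-7,0,0,0,0,-11,0,0,0,0,-13,0,0,0,0,-13,0]

```text
clock: 10.4
eef_pos: [636.7, -12.8, 197.8]
tool_rot: [3.14, 0.01, 3.024]
force: [1.4, 1.3, -0.3]
width: -0.4
gripper_force: 0.0
```

Run:
```python
from h import *
p,d=viewer.get_image("wrist");p,d=viewer.get_image("wrist")
st()
hsv=cv2.cvtColor(p,cv2.COLOR_RGB2HSV).astype(int)
q=(hsv[...,0]<14)&(hsv[...,1]>180)&(hsv[...,2]>80)
n,l,s,c=cv2.connectedComponentsWithStats(q.astype(np.uint8))
for i in range(1,n):
    if s[i,4]<80: continue
    vs,us=np.nonzero((l==i)&(d>0));w=world("wrist",d,us,vs);r=cv2.minAreaRect(w[:,:2].astype(np.float32));print(s[i,4],c[i].round(0),np.median(w,0).round(1),np.round(r[0],1),np.round(r[1],1),np.percentile(w[:,2],[5,95]).round(1))
cv2.imwrite("pics/w6.png",p[...,::-1])
```

```text
10.5 [633.4 -13.  192.8] [3.141e+00 1.000e-03 3.024e+00] [-0.4  0.3 -0.5] -0.06700237558448859
1150 [102.  88.] [ 519.5 -167.9    4. ] [ 518. -184.] [57.8 54.2] [-0.1 30.5]
529 [319.  86.] [546.6  59.8  63.9] [547.2  59.8] [12.2 36.7] [62.7 65.1]
332 [252. 178.] [630.  -14.7  63.4] [629.9 -14.4] [36.3 10.5] [62.3 64.4]
344 [223. 249.] [723.3 -65.3  38. ] [733.8 -61.5] [21.7 55.2] [36.9 39.1]
```

View pics/w6.png

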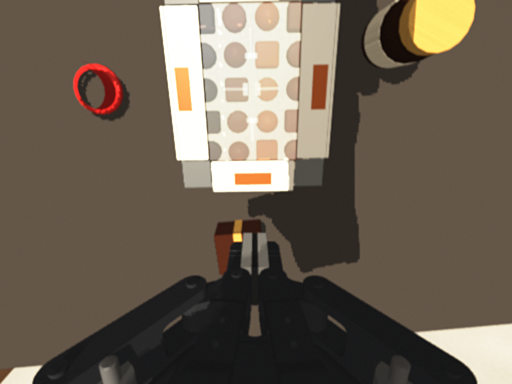

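The far (252,178), left (319,86) and right (183,88) sections lie flat, and the bystanders are in place. The near section is out of view, so I'll check its height with the top camera and hand in only if it is shut.

Run:
```python
from h import *
p,d=viewer.get_image("top")
f=p.astype(int)
m=(f[...,0]>150)&(f[...,1]<140)&(f[...,2]<100);m[:165]=0;m[257:]=0;m[:,:236]=0;m[:,312:]=0
n,l,s,c=cv2.connectedComponentsWithStats(m.astype(np.uint8))
ok=False
for i in range(1,n):
    if s[i,4]<15: continue
    vs,us=np.nonzero(l==i);w=np.median(world("top",d,us,vs),0);print(s[i,4],c[i].round(1),w.round(1))
    if w[0]<480 and w[2]<67.5: ok=True
print("near shut",ok)
if ok: print(workorder.finish_job())
```

```text
near shut False
```

Run:
```python
from h import *
p,d=viewer.get_image("top"); s,_=viewer.get_image("scene")
for u,v in [(268,245),(270,247),(262,245),(268,249),(268,241)]: print(p[v,u],world("top",d,np.array([u]),np.array([v])).round(1))
cv2.imwrite("pics/e.png",np.hstack([cv2.resize(p[130:290,190:350],(384,384)),s[:,:]])[:,:800,::-1])
```

```text
[253 185 122] [[456.4   5.8  61.4]]
[253 184 120] [[451.7   0.8  62.9]]
[253 185 122] [[456.4  20.9  68.9]]
[254 235 196] [[446.7   5.6  63. ]]
[255 255 254] [[466.3   6.2  64.1]]
```

View pics/e.png

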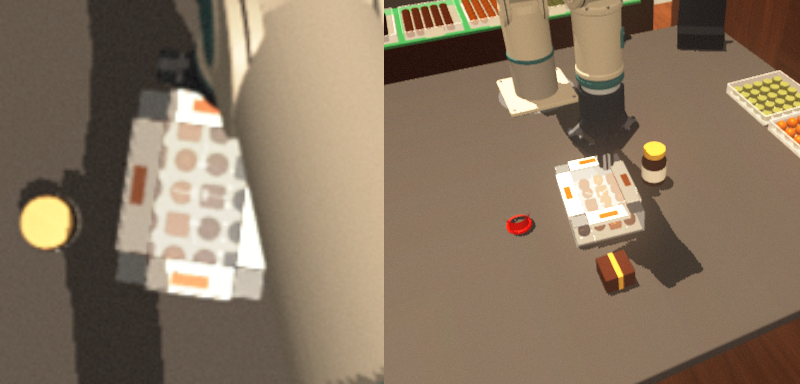

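In the last picture all four rims lie flat. The near pad reads 61–64 mm with no outward rise (it was 71 mm when up), so it is shut, and its orange was just overexposed for my colour filter. I'm handing in.

```bash
python3 -c "
from h import *
st();print(workorder.finish_job())"
```

```text
10.65 [632.  -13.1 190.4] [-3.141 -0.004  3.025] [-0.3 -0.1 -0.6] -0.1278679149597117
the job is handed in; nothing more can be done
None
```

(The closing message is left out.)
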